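Check the two spring latches of a specimen transport case and set its status tab

TASK

Check the specimen case before it goes to the courier: press its left latch button (the robot's left) and then its right one straight down, each until it clicks and stays down or until you are pushing with about 12 N (10 to 14 N), whichever comes first, and never harder than 15 N; a button that has not clicked by then is too stiff, so let it come back up. Then, if both have clicked, slide the status tab on the lid fully to the front (the latch side, nearer the robot) for ready; if either has not, slide it fully to the rear (the hinge side) for repair. Leave everything else where it stands.

Things in the scene. Friction and masses are not known exactly. Their poses are not given: they have to be found in the camera images.
- case: Hard specimen transport case, grey with a white lid, 220 mm (x) by 360 mm (y) by 150 mm high, fixed on the bench, shut. Origin: centre of its underside; z up; -x side the front (latch side, towards the robot), +x the rear (hinges), +y the left. The flat lid top is 150 mm above the origin.
- left_button: Steel button of the left latch, a plate 32 mm (x) by 38 mm (y) on the lid's front left, at (-60, +120) mm in the case's frame. Origin: centre of its top face, 166 mm above the bench when up, 156 mm (level with its low collar's rim) when clicked. Pressed, it moves straight down; resistance as told for the right one, with its own strength.
- right_button: Steel button of the right latch, at (-60, -120) mm, else like the left one. Spring of unknown strength, new each time: resistance is half the release force at first touch, rises to the release force (4.5 to 19 N) 3 mm down, fades to nothing by 7 mm, then the button snaps down to 10 mm and stays. Let go earlier, it springs back up.
- tab_center (a point): Centre of the status tab's fin: black upright plate 12 mm thick (case's x) by 30 mm wide (case's y), from 6 mm to 36 mm above the lid (this point is 21 mm above the lid), on the lid's middle. It slides in a short track along the case's x with about 3 N of friction and stays where it is left.
- tab (a joint): Position of the status tab along the case's x, in m, 0 at the lid's middle: -0.028 is fully to the front (ready), +0.028 fully to the rear (repair). It starts near the middle.
- tape_roll_c (a point): Bystander on the lid's rear left: roll of tape lying flat, 52 mm across, 20 mm high. Point: its centre.
- pot_c (a point): Bystander on the lid's rear right: small white specimen pot with a red cap, 42 mm across, 50 mm high. Point: its centre.
- gel_bottle_c (a point): Bystander: clear gel bottle with black cap, 60 mm across, 150 mm high, left of the case. Point: its centre.
- iodine_bottle_c (a point): Bystander: orange bottle with white cap, 56 mm across, 150 mm high, left of the case. Point: its centre.
- tube_rack_c (a point): Bystander: white wire tube rack, 100 by 220 by 64 mm with a few red-capped tubes up to 104 mm high, right of the case. Point: its centre, 32 mm up.

How it is judged:
On the way, in this order (a step that is already met when the one before it is completed fails the run):
1. the left button is pressed until it clicks down, or is pushed with at least 10 N ((contact force between left_button and anything else above 10 N or z of left_button in the frame of case below 0.158 m)), for 0.05 s.
2. then the right button is pressed until it clicks down, or is pushed with at least 10 N ((contact force between right_button and anything else above 10 N or z of right_button in the frame of case below 0.158 m)), for 0.05 s.
3. then the tab is slid fully to one end ((value of joint tab above 0.022 m or value of joint tab below -0.022 m)), for 0.1 s.
At the end, for the whole second after the job is handed in: Both buttons clicked down (over 8 mm) and the tab within 6 mm of its front stop; or at least one button not clicked (back within 2 mm of up, any other clicked) and the tab within 6 mm of its rear stop. Every bystander within 20 mm of its start (((z of each of left_button, right_button in the frame of case below 0.158 m and value of joint tab below -0.022 m) or (z of any of left_button, right_button in the frame of case above 0.164 m and (z of left_button in the frame of case below 0.158 m or z of left_button in the frame of case above 0.164 m) and (z of right_button in the frame of case below 0.158 m or z of right_button in the frame of case above 0.164 m) and value of joint tab above 0.022 m)) and distance of each of tape_roll_c, pot_c, gel_bottle_c, iodine_bottle_c, tube_rack_c from where it was at the start of the episode below 0.02 m); the robot touches nothing.
It fails at once if the left button is pushed harder than 15 N (contact force between left_button and anything else above 15 N).
It fails at once if the right button is pushed harder than 15 N (contact force between right_button and anything else above 15 N).
It fails at once if a bystander is moved more than 20 mm (distance of any of tape_roll_c, pot_c, gel_bottle_c, iodine_bottle_c, tube_rack_c from where it was at the start of the episode above 0.02 m).
It also fails if it takes over 72 s, if anything falls off the work surface, if the arm or the gripper's body presses on something with over 40 N, if the wrist force passes 120 N, or if a joint passes its speed limit or range.

ROBOT

A 6-joint arm with a two-finger parallel gripper is mounted at the origin on the work surface. World frame = base frame: x ahead of the robot, y to its left, z up, the work surface at z = 0. Lengths are in m, angles in rad, forces in N, time in s.
With the tool pointing down it reaches from about 0.275 to 0.85 m from the base axis. Payload 5.2 kg.
Tool frame: the origin (TCP) lies midway between the tips of the shut fingers; the grasp point (between the pads) lies bot.grip_depth behind it (bot.grip_depth is the distance from the TCP to the grasp point, in m); z points along the fingers, x is the direction in which the jaws open and shut, and the axes are right-handed (so a half turn about z gives the same grasp; the last joint's range is limited). The gripper opens to 85 mm and grips with 20 to 120 N. Pads are 22 mm wide; open, the fingers measure 114 mm over their backs; the gripper's body (76 mm by 85 mm) begins 54 mm behind the grasp point. The pads swing forward as they close: fully open they stand 13 mm farther back than shut.
Start: joints at [0.978, 0.259, 1.535, -0, 1.348, -0.203], TCP at [0.209, 0.509, 0.231] pointing down, gripper open.
Joint ranges: [-3.14, 3.14], [-0.91, 2.08], [0.19, 2.58], [-1.22, 4.36], [0.22, 2.71], [-3.12, 3.12]. Speed limits (rad/s): [2.57, 2.57, 3.14, 3.14, 3.14, 3.14].

INTERFACE

Orientations are given as a rotation vector (axis times angle).
In Python, from plant import bot, imaging gives the robot as it stands.
- The arm moves only by the shell command python3 -m crank 'ROWS' [FORCE]. ROWS is JSON, a list of rows, each a list of 7 numbers: the turn, a rotation vector about the tool's x, y, z in rad, then the shift along the tool's x, y, z in cm, then the closure, from 0 (fully open) to 1 (shut). In form: [[ax, ay, az, tx, ty, tz, fingers], ...]. A call has 1 to 8 rows; each row is the pose to reach, as a shift and turn from the pose commanded when the call began, along the tool's axes at that moment; what a row does not reach only later rows make up. A row lasts 1/12 s, in which the tool goes at most 41.7 mm and 7.16 degrees, less where a joint would pass 70% of its speed; a pose out of reach is approached as far as the arm can. A call with a gripper value outside its range is refused whole. The fingers move at their own pace and stop on an object; FORCE is the grip in N (left out, the last holds). Time passes only in rows, so rows that repeat a pose let the fingers close. It gives the time, the measured TCP pose, the force and the opening at its end, in the units of the state.
- bot.sense(): the state, without advancing time (a new reading comes with each control period).
- imaging.snapshot(name): name is "side" or "top" or "wrist"; returns (picture, depth): 420x560x3 uint8, blue, green, red; 420x560 float32, m along the optical axis (not along the pixel's ray), 0 where there is no reading.
- imaging.camera_info(name): a dict with "fx", "fy", "cx", "cy" (pixels), "xyz" and "rotation" of the camera in the world; the wrist camera has in their place "tool_from_camera" (4x4, takes a point from camera to tool coordinates, whose origin is the TCP and whose axes are the tool frame's). Camera axes: x right, y down, z forward; pixel columns grow to the right and rows downward; lengths in m; the calibration is good to about 2 mm. A picture is of the moment at which its call begins: read the wrist's pose just before it. camera_info takes no time and is no camera call.
- bot.sign_off(): hands the job in, once; it reports no verdict.
The state is a dict: "t": time; "joints": joint angles; "joint_vel": joint speeds; "joint_efforts": joint torques, N m; "position": TCP position; "tcp_rot": TCP orientation; "contact_force": force on the tool from outside, world axes, zero at the start; "wrist_torque": the same for the moment, N m; "grip_width": opening from 0.0 (shut) to 1.0 (fully open).
Only numpy, scipy, OpenCV 4.12 (cv2) and the standard library are available. Lean on these libraries where they do the work, as an engineer would, in place of code of your own. Each camera call takes 0.05 s, during which the arm holds its last target. There are 200 camera calls.

## Working session

There is one attempt and no reset: what is moved stays moved. The work goes in short steps, Python scripts to look and compute and a shell command to move; the robot and the scene stay as the last step left them, time stands still between calls to the robot, and variables do not carry over. Pictures are saved under pics/ and viewed, on a budget of 10 in all, crops included, one or two more only if the job needs it, and the job is handed in when it is done.

```bash
mkdir -p pics; ls; python3 - <<'E'
from plant import bot, imaging
import cv2,numpy as np
s=bot.sense(); print({k:np.round(v,3) for k,v in s.items()}, bot.grip_depth)
for n in("top","side"):
    p,d=imaging.snapshot(n); cv2.imwrite(f"pics/{n}0.png",p); np.save(f"pics/{n}0.npy",d)
    i=imaging.camera_info(n);print(n,i)
print(imaging.camera_info("wrist"))
E
```

```text
pics
{'t': np.float64(0.0), 'joints': array([ 0.978,  0.259,  1.536,  0.   ,  1.348, -0.203]), 'joint_vel': array([-0.001, -0.   ,  0.   , -0.001, -0.001, -0.   ]), 'joint_efforts': array([ 3.0000e-03, -4.4602e+01, -2.9058e+01, -0.0000e+00,  1.1000e-02,
        0.0000e+00]), 'position': array([0.209, 0.508, 0.23 ]), 'tcp_rot': array([ 2.609,  1.749, -0.003]), 'contact_force': array([-0.125, -0.672,  0.095]), 'wrist_torque': array([-0.013,  0.028,  0.032]), 'grip_width': np.float64(1.001)} 0.0187
top {'fx': 509.9863333140966, 'fy': 509.9863333140966, 'cx': 276.1061761357155, 'cy': 201.61754648823737, 'xyz': array([4.34546740e-01, 1.20523433e-03, 1.39257423e+00]), 'rotation': array([-2.15358518,  2.1820182 , -0.13182308])}
side {'fx': 423.9149481968206, 'fy': 423.9149481968206, 'cx': 278.94992084571516, 'cy': 207.89449662782795, 'xyz': array([ 0.45942135, -0.80632951,  0.73654304]), 'rotation': array([-2.21289399,  0.11962977, -0.09008042])}
{'fx': 339.9460700227802, 'fy': 339.9460700227802, 'cx': 282.7553993117958, 'cy': 212.2820973620549, 'tool_from_camera': array([[ 9.99999433e-01,  9.09875583e-04, -5.52403907e-04,
        -7.89643646e-04],
       [-7.05704483e-04,  9.55229898e-01,  2.95863724e-01,
        -7.54645111e-02],
       [ 7.96871906e-04, -2.95863166e-01,  9.55229999e-01,
        -1.42214190e-01],
       [ 0.00000000e+00,  0.00000000e+00,  0.00000000e+00,
         1.00000000e+00]])}
```

View pics/top0.png

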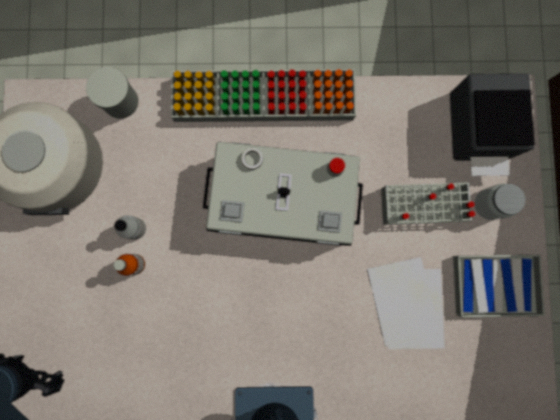

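View pics/side0.png

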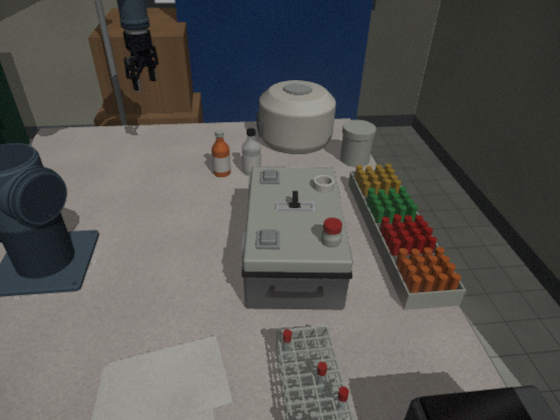

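The top view shows the left button near px (232,211), the right near (329,221) and the tab fin near (284,191). The tape is at (251,158), the pot at (337,166), and the bottles at (128,227) and (127,264).

```bash
cat > h.py <<'E'
import numpy as np,cv2
from scipy.spatial.transform import Rotation as R
from plant import bot,imaging
def cloud(d,i,T=None):
    v,u=np.mgrid[:d.shape[0],:d.shape[1]]
    P=np.stack([(u-i["cx"])/i["fx"]*d,(v-i["cy"])/i["fy"]*d,d],-1)
    if T is None: return P@R.from_rotvec(i["rotation"]).as_matrix().T+i["xyz"]
    return P@T[:3,:3].T+T[:3,3]
E
python3 - <<'E'
from h import *
d=np.load("pics/top0.npy");W=cloud(d,imaging.camera_info("top"))
z=W[...,2]
m=((z>.135)&(z<.175)).astype(np.uint8); m[:, :195]=0; m[:,370:]=0; m[:135]=0; m[255:]=0
n,l,st,c=cv2.connectedComponentsWithStats(m); k=1+st[1:,4].argmax()
P=W[l==k]; r=cv2.minAreaRect(P[:,:2].astype(np.float32)); print("lid",r,np.median(P[:,2]),st[k])
for nm,(u,v,w) in dict(L=(232,211,9),Rb=(329,221,9),tab=(284,191,7),tape=(251,158,12),pot=(337,166,9)).items():
    q=W[v-w:v+w+1,u-w:u+w+1].reshape(-1,3); t=q[:,2]-np.median(P[:,2])
    g=q[(t>(.010 if nm!="tab" else .025))]; print(nm,len(g),g.mean(0).round(4),g.min(0).round(4),g.max(0).round(4))
print([W[v,u].round(3) for u,v in[(128,227),(127,264)]])
# side
d=np.load("pics/side0.npy");W=cloud(d,imaging.camera_info("side"));q=W.reshape(-1,3)
s=q[(q[:,2]>.178)&(q[:,2]<.2)&(q[:,0]>.45)&(q[:,0]<.65)&(abs(q[:,1])<.2)]
print("side lid z",np.median(q[(q[:,2]>.13)&(q[:,2]<.16)&(abs(q[:,1])<.15)&(q[:,0]>.35)&(q[:,0]<.6)][:,2]))
for u,v in[(269,237),(270,175),(295,195)]: print(W[v,u].round(4))
E
```

```text
lid ((0.5975182056427002, -0.029673069715499878), (0.36091145873069763, 0.2249498963356018), 83.32595825195312) 0.15110924326966413 [  207   142   153   103 12621]
L 212 [0.5531 0.0954 0.1664] [0.5297 0.0743 0.1612] [0.5735 0.1152 0.173 ]
Rb 217 [ 0.5237 -0.1389  0.1891] [ 0.4345 -0.1608  0.1612] [5.4630e-01 1.2000e-03 1.3926e+00]
tab 70 [ 0.5927 -0.0288  0.2205] [ 0.4345 -0.0445  0.1773] [6.0410e-01 1.2000e-03 1.3926e+00]
tape 177 [0.6789 0.0456 0.1767] [0.4345 0.0012 0.1613] [0.7057 0.0707 1.3926]
pot 266 [ 0.6516 -0.1547  0.1994] [ 0.4345 -0.1759  0.1629] [6.7460e-01 1.2000e-03 1.3926e+00]
[array([0.519, 0.359, 0.118]), array([0.428, 0.36 , 0.117])]
side lid z 0.1505145447896712
[ 0.53   -0.149   0.1651]
[0.556  0.085  0.1659]
[ 0.6006 -0.0334  0.1851]
```

The case centre is (0.5975,-0.0297) and its yaw is about -6.7°. The lid size, button spacing and heights all agree with the given values. Next I align tool x with case y and shut the fingers.

```bash
python3 -m crank '[[0,0,-0.12,0,0,0,1],[0,0,-0.24,0,0,0,1],[0,0,-0.272,0,0,0,1],[0,0,-0.272,0,0,0,1],[0,0,-0.272,0,0,0,1],[0,0,-0.272,0,0,0,1],[0,0,-0.272,0,0,0,1]]' 30
cat > to.py <<'E'
import sys
from h import *
s=bot.sense();C=np.array([.5975,-.0297,0]);a=np.radians(-6.7);Rc=R.from_euler('z',a)
T=R.from_rotvec(s["tcp_rot"]);c=Rc.inv().apply(s["position"]-C)
print("t",round(s["t"],2),"pos",s["position"].round(4),"case",(c*1e3).round(1),"tilt/x-axis in case",Rc.inv().apply(T.apply([1,0,0])).round(3),Rc.inv().apply(T.apply([0,0,1])).round(3),"F",s["contact_force"].round(2),"w",round(s["grip_width"],2))
if len(sys.argv)>3:
    g=np.array(list(map(float,sys.argv[1:4])))/1e3; print("shift cm",(T.inv().apply(Rc.apply(g-c))*100).round(2))
E
python3 to.py -60 120 200
```

```text
t: 0.68
position: [0.2089, 0.5087, 0.2312]
tcp_rot: [2.349, 2.086, -0.001]
contact_force: [0.3, 0.1, 0.5]
grip_width: 0.007
t 0.68 pos [0.2089 0.5087 0.2312] case [-448.7  489.4  231.2] tilt/x-axis in case [ 0.002  1.    -0.   ] [-0. -0. -1.] F [0.35 0.14 0.53] w 0.01
shift cm [-36.87  38.94   3.12]
```

```bash
python3 -m crank '[[0,0,0,-2.6,2.8,0,1],[0,0,0,-5.2,5.6,0,1],[0,0,0,-7.8,8.4,0,1],[0,0,0,-10.4,11.2,0,1],[0,0,0,-13,14,0,1],[0,0,0,-15.6,16.8,0,1],[0,0,0,-18.2,19.6,0,1],[0,0,0,-20.8,22,0,1]]'
python3 -m crank '[[0,0,0,-2.6,2.8,0,1],[0,0,0,-5.2,5.6,0,1],[0,0,0,-7.8,8.4,0,1],[0,0,0,-10.4,11.2,0,1],[0,0,0,-13,14,0,1],[0,0,0,-15,16,0,1],[0,0,0,-16.07,16.94,0,1],[0,0,0,-16.07,16.94,0,1]]'
python3 to.py -60 120 170; python3 - <<'E'
from h import *
p,d=imaging.snapshot("wrist");cv2.imwrite("pics/w1.png",p)
s=bot.sense();i=imaging.camera_info("wrist");T=np.eye(4);T[:3,:3]=R.from_rotvec(s["tcp_rot"]).as_matrix();T[:3,3]=s["position"]
W=cloud(d,i,T@i["tool_from_camera"]);np.save("pics/w1.npy",W)
q=W[d>0];C=np.array([.5975,-.0297,0]);c=R.from_euler('z',-np.radians(6.7)).inv().apply(q-C)*1e3
print("lid z",np.median(c[(abs(c[:,2]-150)<5),2]))
b=c[(abs(c[:,0]+60)<30)&(abs(c[:,1]-120)<30)&(c[:,2]>159)&(c[:,2]<172)]
print("button",len(b),b.min(0),b.max(0),np.median(b[:,2]))
b=c[(abs(c[:,0])<40)&(abs(c[:,1])<25)&(c[:,2]>170)&(c[:,2]<190)];
if len(b): print("tab",len(b),b.min(0),b.max(0))
E
```

```text
t: 1.35
position: [0.4044, 0.2747, 0.2315]
tcp_rot: [2.349, 2.085, 0.001]
contact_force: [0.2, 0.2, 0.0]
grip_width: -0.0
t: 2.02
position: [0.5539, 0.0942, 0.2308]
tcp_rot: [2.352, 2.082, -0.001]
contact_force: [0.4, 0.7, 0.2]
grip_width: -0.0
t 2.02 pos [0.5539 0.0942 0.2308] case [-57.7 117.9 230.8] tilt/x-axis in case [ 0.005  1.    -0.001] [ 0.    -0.001 -1.   ] F [0.42 0.67 0.25] w -0.0
shift cm [ 0.21 -0.23  6.08]
lid z 149.56960534720548
button 2709 [-75.82654297 103.06242108 159.02250531] [-43.78322642 141.05083527 167.67232608] 165.46649853039776
tab 1383 [ -8.07646746 -12.76567498 170.00243115] [  5.57185878  18.16063163 187.45806644]
```

View pics/w1.png

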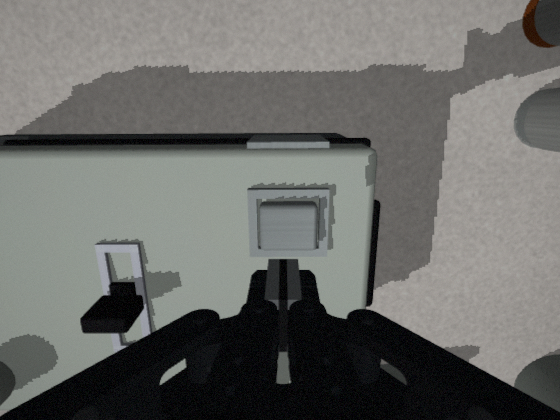

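The wrist view shows the left button at px (289,228), just ahead of the fingertips, and its depth gives a centre of (-60,+122) mm in the case frame. I descend to about 3 mm above it.

```bash
python3 -m crank '[[0,0,0,0.1,-0.1,1.5,1],[0,0,0,0.2,-0.2,3,1],[0,0,0,0.3,-0.2,4.5,1],[0,0,0,0.3,-0.2,5.3,1],[0,0,0,0.3,-0.2,5.8,1],[0,0,0,0.3,-0.2,6.0,1],[0,0,0,0.3,-0.2,6.0,1],[0,0,0,0.3,-0.2,6.0,1]]'
python3 -m crank '[[0,0,0,0,0,0.05,1],[0,0,0,0,0,0.1,1],[0,0,0,0,0,0.1,1],[0,0,0,0,0,0.1,1]]'
python3 to.py -60 121 166
```

```text
t: 2.73
position: [0.551, 0.1004, 0.1721]
tcp_rot: [2.347, 2.087, 0.001]
contact_force: [-0.2, 0.1, 0.9]
grip_width: 0.004
t: 3.07
position: [0.5508, 0.1, 0.1705]
tcp_rot: [2.348, 2.086, 0.0]
contact_force: [0.5, -0.8, 0.2]
grip_width: -0.005
t 3.07 pos [0.5508 0.1    0.1705] case [-61.5 123.3 170.5] tilt/x-axis in case [0.001 1.    0.   ] [ 0.  0. -1.] F [ 0.52 -0.78  0.17] w -0.0
shift cm [-0.23  0.15  0.45]
```

```bash
python3 -m crank '[[0,0,0,-0.1,0.1,0.05,1],[0,0,0,-0.1,0.1,0.1,1],[0,0,0,-0.1,0.1,0.15,1],[0,0,0,-0.1,0.1,0.2,1],[0,0,0,-0.1,0.1,0.2,1],[0,0,0,-0.1,0.1,0.2,1]]'
```

```text
t: 3.57
position: [0.5515, 0.0989, 0.1682]
tcp_rot: [-2.348, -2.087, 0.0]
contact_force: [0.0, 0.4, -0.1]
grip_width: -0.0
```

```bash
python3 -m crank '[[0,0,0,0,0,0.03,1],[0,0,0,0,0,0.05,1],[0,0,0,0,0,0.05,1]]'
```

```text
t: 3.82
position: [0.5515, 0.0989, 0.1677]
tcp_rot: [-2.348, -2.087, 0.0]
contact_force: [-0.2, -0.2, 1.4]
grip_width: 0.003
```

```bash
python3 -m crank '[[0,0,0,0,0,0.03,1],[0,0,0,0,0,0.05,1],[0,0,0,0,0,0.05,1]]'
```

```text
t: 4.07
position: [0.5516, 0.099, 0.1673]
tcp_rot: [-2.348, -2.087, 0.0]
contact_force: [1.1, -0.3, 0.2]
grip_width: 0.003
```

```bash
python3 -m crank '[[0,0,0,0,0,0.03,1],[0,0,0,0,0,0.05,1],[0,0,0,0,0,0.05,1]]'
```

```text
t: 4.32
position: [0.5516, 0.0989, 0.1668]
tcp_rot: [-2.348, -2.087, 0.0]
contact_force: [-0.3, 0.1, 0.4]
grip_width: -0.003
```

```bash
python3 -m crank '[[0,0,0,0,0,0.03,1],[0,0,0,0,0,0.03,1]]'
```

```text
t: 4.48
position: [0.5516, 0.0989, 0.1665]
tcp_rot: [-2.348, -2.087, 0.0]
contact_force: [-0.5, 0.6, 0.0]
grip_width: 0.001
```

```bash
python3 -m crank '[[0,0,0,0,0,0.03,1],[0,0,0,0,0,0.03,1]]'
```

```text
t: 4.65
position: [0.5516, 0.0989, 0.1662]
tcp_rot: [-2.348, -2.087, 0.0]
contact_force: [0.4, 0.5, 1.3]
grip_width: -0.001
```

```bash
python3 -m crank '[[0,0,0,0,0,0.03,1],[0,0,0,0,0,0.03,1]]'
```

```text
t: 4.82
position: [0.5516, 0.0989, 0.1661]
tcp_rot: [2.348, 2.087, 0.0]
contact_force: [-1.2, -0.2, 1.6]
grip_width: 0.0
```

```bash
python3 -m crank '[[0,0,0,0,0,0.02,1],[0,0,0,0,0,0.02,1]]'
```

```text
t: 4.98
position: [0.5517, 0.099, 0.166]
tcp_rot: [2.348, 2.087, 0.0]
contact_force: [-1.3, 0.2, 3.6]
grip_width: -0.002
```

```bash
python3 -m crank '[[0,0,0,0,0,0.02,1],[0,0,0,0,0,0.02,1]]'
```

```text
t: 5.15
position: [0.5516, 0.099, 0.1657]
tcp_rot: [2.348, 2.087, 0.0]
contact_force: [-2.2, 0.2, 4.6]
grip_width: -0.004
```

```bash
python3 -m crank '[[0,0,0,0,0,0.03,1],[0,0,0,0,0,0.03,1]]'
```

```text
t: 5.32
position: [0.5516, 0.099, 0.1654]
tcp_rot: [2.348, 2.087, 0.0]
contact_force: [-2.5, 0.5, 4.9]
grip_width: 0.002
```

```bash
python3 -m crank '[[0,0,0,0,0,0.03,1],[0,0,0,0,0,0.03,1]]'
```

```text
t: 5.48
position: [0.5516, 0.099, 0.1651]
tcp_rot: [2.348, 2.087, 0.0]
contact_force: [-2.7, -0.2, 5.0]
grip_width: 0.0
```

```bash
python3 -m crank '[[0,0,0,0,0,0.03,1],[0,0,0,0,0,0.05,1],[0,0,0,0,0,0.05,1]]'
```

```text
t: 5.73
position: [0.5516, 0.0989, 0.1647]
tcp_rot: [2.348, 2.087, 0.0]
contact_force: [-1.8, -1.0, 5.3]
grip_width: 0.002
```

```bash
python3 -m crank '[[0,0,0,0,0,0.03,1],[0,0,0,0,0,0.05,1],[0,0,0,0,0,0.05,1]]'
```

```text
t: 5.98
position: [0.5516, 0.0989, 0.1642]
tcp_rot: [2.348, 2.087, 0.0]
contact_force: [-2.6, -0.1, 6.1]
grip_width: -0.001
```

```bash
python3 -m crank '[[0,0,0,0,0,0.03,1],[0,0,0,0,0,0.05,1],[0,0,0,0,0,0.05,1]]'
```

```text
t: 6.23
position: [0.5517, 0.099, 0.1638]
tcp_rot: [2.348, 2.087, 0.0]
contact_force: [-1.8, 0.0, 6.3]
grip_width: -0.003
```

```bash
python3 -m crank '[[0,0,0,0,0,0.03,1],[0,0,0,0,0,0.05,1],[0,0,0,0,0,0.05,1]]'
```

```text
t: 6.48
position: [0.5516, 0.099, 0.1633]
tcp_rot: [2.348, 2.087, 0.0]
contact_force: [-2.8, 0.5, 6.7]
grip_width: 0.004
```

```bash
python3 -m crank '[[0,0,0,0,0,0.03,1],[0,0,0,0,0,0.05,1],[0,0,0,0,0,0.05,1]]'
```

```text
t: 6.73
position: [0.5516, 0.099, 0.1628]
tcp_rot: [2.348, 2.087, 0.0]
contact_force: [-3.5, -0.3, 7.1]
grip_width: 0.003
```

```bash
python3 -m crank '[[0,0,0,0,0,0.03,1],[0,0,0,0,0,0.05,1],[0,0,0,0,0,0.05,1]]'
```

```text
t: 6.98
position: [0.5516, 0.099, 0.1622]
tcp_rot: [2.348, 2.087, 0.0]
contact_force: [-2.6, -0.5, 5.6]
grip_width: 0.001
```

```bash
python3 -m crank '[[0,0,0,0,0,0.03,1],[0,0,0,0,0,0.05,1],[0,0,0,0,0,0.05,1]]'
```

```text
t: 7.23
position: [0.5516, 0.099, 0.1616]
tcp_rot: [2.348, 2.087, 0.0]
contact_force: [-2.2, -0.4, 5.7]
grip_width: 0.002
```

The force has passed its peak of about 7 N and is fading. I continue through the snap point but stay above the bottom.

```bash
python3 -m crank '[[0,0,0,0,0,0.06,1],[0,0,0,0,0,0.12,1],[0,0,0,0,0,0.18,1],[0,0,0,0,0,0.24,1],[0,0,0,0,0,0.3,1],[0,0,0,0,0,0.36,1],[0,0,0,0,0,0.4,1],[0,0,0,0,0,0.4,1]]'
python3 -m crank '[[0,0,0,0,0,0,1],[0,0,0,0,0,0,1]]'; python3 to.py
```

```text
t: 7.9
position: [0.5515, 0.0989, 0.1571]
tcp_rot: [-2.348, -2.087, 0.001]
contact_force: [-1.1, 0.4, 0.2]
grip_width: -0.001
t: 8.07
position: [0.5516, 0.0989, 0.1574]
tcp_rot: [2.348, 2.087, 0.0]
contact_force: [0.3, 0.6, -0.3]
grip_width: 0.0
t 8.07 pos [0.5516 0.0989 0.1574] case [-60.6 122.4 157.4] tilt/x-axis in case [ 0.001  1.    -0.   ] [ 0. -0. -1.] F [ 0.32  0.57 -0.3 ] w 0.0
```

The force is zero with the tip 8.7 mm down, so it should have clicked. I lift, check by depth, and travel to the right button.

```bash
python3 -m crank '[[0,0,0,0,0,-2,1],[0,0,0,0,0,-5,1],[0,0,0,0,0,-7,1],[0,0,0,0,0,-7,1],[0,0,0,0,0,-7,1]]'
cat > look.py <<'E'
import sys
from h import *
s=bot.sense();p,d=imaging.snapshot("wrist");cv2.imwrite(f"pics/{sys.argv[1]}.png",p)
i=imaging.camera_info("wrist");T=np.eye(4);T[:3,:3]=R.from_rotvec(s["tcp_rot"]).as_matrix();T[:3,3]=s["position"]
W=cloud(d,i,T@i["tool_from_camera"]);q=W[d>0];C=np.array([.5975,-.0297,0]);c=R.from_euler('z',-np.radians(6.7)).inv().apply(q-C)*1e3
for n,y in(("L",121),("R",-120)):
    b=c[(abs(c[:,0]+60)<10)&(abs(c[:,1]-y)<12)&(c[:,2]<172)]
    if len(b)>50: print(n,"centre z",len(b),np.median(b[:,2]).round(1))
    b=c[(abs(c[:,0]+60)<30)&(abs(c[:,1]-y)<30)&(c[:,2]>160)&(c[:,2]<172)]
    if len(b)>50: print(n,"extent>160",b.min(0).round(1),b.max(0).round(1))
b=c[(abs(c[:,0])<50)&(abs(c[:,1])<25)&(c[:,2]>170)&(c[:,2]<190)]
if len(b)>50: print("tab",len(b),b.min(0).round(1),b.max(0).round(1),"lid",np.median(c[abs(c[:,2]-150)<5,2]).round(1))
E
python3 look.py w2
python3 -m crank '[[0,0,0,-3,0,0,1],[0,0,0,-6.5,0,0,1],[0,0,0,-10,0,0,1],[0,0,0,-13.5,0,0,1],[0,0,0,-17,0,0,1],[0,0,0,-20.5,0,0,1],[0,0,0,-23,0,0,1],[0,0,0,-24.2,0,0,1]]'
python3 -m crank '[[0,0,0,0,0,0,1],[0,0,0,0,0,0,1],[0,0,0,0,0,0,1]]'
python3 look.py w3; python3 to.py -60 -120 169
```

```text
t: 8.48
position: [0.5524, 0.099, 0.2288]
tcp_rot: [2.347, 2.085, 0.004]
contact_force: [-0.2, 0.5, -0.5]
grip_width: 0.0
L centre z 1000 155.6
tab 1427 [ -6.  -14.3 170.1] [  6.7  16.5 187.4] lid 149.7
t: 9.2
position: [0.5218, -0.1442, 0.2256]
tcp_rot: [-2.35, -2.082, 0.003]
contact_force: [0.0, -0.1, -0.3]
grip_width: 0.001
t: 9.45
position: [0.5229, -0.14, 0.2267]
tcp_rot: [-2.346, -2.086, -0.0]
contact_force: [-0.7, 0.3, 0.2]
grip_width: 0.001
R centre z 1105 165.6
R extent>160 [ -74.2 -138.7  160.1] [ -42.5 -100.6  167.7]
tab 1445 [ -6.  -15.4 170. ] [  6.8  15.4 187.2] lid 149.5
t 9.5 pos [ 0.5231 -0.1398  0.227 ] case [ -61.1 -118.   227. ] tilt/x-axis in case [-0.     1.     0.001] [-0.001  0.001 -1.   ] F [ 0.62 -0.36 -0.27] w 0.0
shift cm [-0.2   0.11  5.8 ]
```

The left button is clicked, at z 155.6. The right is centred at about (-58.5,-119.7) and still up.

```bash
python3 -m crank '[[0,0,0,-0.15,0.2,1.5,1],[0,0,0,-0.15,0.2,3,1],[0,0,0,-0.15,0.2,4.3,1],[0,0,0,-0.15,0.2,5.2,1],[0,0,0,-0.15,0.2,5.5,1],[0,0,0,-0.15,0.2,5.6,1],[0,0,0,-0.15,0.2,5.6,1],[0,0,0,-0.15,0.2,5.6,1]]'
python3 -m crank '[[0,0,0,0,0,0.05,1],[0,0,0,0,0,0.1,1],[0,0,0,0,0,0.15,1],[0,0,0,0,0,0.2,1],[0,0,0,0,0,0.2,1],[0,0,0,0,0,0.2,1]]'
python3 to.py -58.5 -119.7 166
```

```text
t: 10.17
position: [0.5255, -0.143, 0.1722]
tcp_rot: [2.347, 2.087, 0.001]
contact_force: [-0.1, 0.3, -0.9]
grip_width: 0.004
t: 10.67
position: [0.5249, -0.1432, 0.1694]
tcp_rot: [-2.348, -2.087, 0.0]
contact_force: [0.5, 1.1, -0.2]
grip_width: -0.0
t 10.67 pos [ 0.5249 -0.1432  0.1694] case [ -58.8 -121.2  169.4] tilt/x-axis in case [0.001 1.    0.   ] [-0.  0. -1.] F [ 0.5   1.08 -0.15] w -0.0
shift cm [0.15 0.03 0.34]
```

```bash
python3 -m crank '[[0,0,0,0.1,0,0.05,1],[0,0,0,0.1,0,0.1,1],[0,0,0,0.1,0,0.15,1],[0,0,0,0.1,0,0.2,1],[0,0,0,0.1,0,0.23,1],[0,0,0,0.1,0,0.23,1]]'
```

```text
t: 11.17
position: [0.525, -0.1421, 0.167]
tcp_rot: [-2.348, -2.087, 0.0]
contact_force: [1.7, -0.1, 0.0]
grip_width: -0.001
```

```bash
python3 -m crank '[[0,0,0,0,0,0.03,1],[0,0,0,0,0,0.03,1]]'
```

```text
t: 11.33
position: [0.525, -0.1421, 0.1668]
tcp_rot: [-2.348, -2.087, 0.0]
contact_force: [-0.1, 0.3, 1.0]
grip_width: -0.004
```

```bash
python3 -m crank '[[0,0,0,0,0,0.03,1],[0,0,0,0,0,0.03,1]]'
```

```text
t: 11.5
position: [0.5251, -0.1421, 0.1665]
tcp_rot: [-2.348, -2.087, -0.0]
contact_force: [0.1, -0.5, -1.1]
grip_width: 0.002
```

```bash
python3 -m crank '[[0,0,0,0,0,0.02,1],[0,0,0,0,0,0.02,1]]'
```

```text
t: 11.67
position: [0.5251, -0.1421, 0.1663]
tcp_rot: [-2.348, -2.087, 0.0]
contact_force: [-0.2, -0.1, -1.2]
grip_width: 0.002
```

```bash
python3 -m crank '[[0,0,0,0,0,0.02,1],[0,0,0,0,0,0.02,1]]'
```

```text
t: 11.83
position: [0.5251, -0.1421, 0.1661]
tcp_rot: [2.348, 2.087, 0.0]
contact_force: [-0.3, 0.3, -0.1]
grip_width: 0.002
```

```bash
python3 -m crank '[[0,0,0,0,0,0.02,1],[0,0,0,0,0,0.02,1]]'
```

```text
t: 12.0
position: [0.5251, -0.1421, 0.1661]
tcp_rot: [2.348, 2.087, -0.0]
contact_force: [-1.2, -0.3, 1.8]
grip_width: 0.002
```

```bash
python3 -m crank '[[0,0,0,0,0,0.02,1],[0,0,0,0,0,0.02,1]]'
```

```text
t: 12.17
position: [0.5251, -0.1421, 0.1661]
tcp_rot: [2.348, 2.087, 0.0]
contact_force: [-1.3, 1.1, 3.8]
grip_width: 0.001
```

```bash
python3 -m crank '[[0,0,0,0,0,0.02,1],[0,0,0,0,0,0.02,1]]'
```

```text
t: 12.33
position: [0.5251, -0.1421, 0.1659]
tcp_rot: [2.348, 2.087, 0.0]
contact_force: [-2.4, 0.7, 5.5]
grip_width: 0.0
```

```bash
python3 -m crank '[[0,0,0,0,0,0.02,1],[0,0,0,0,0,0.02,1]]'
```

```text
t: 12.5
position: [0.5251, -0.1421, 0.1658]
tcp_rot: [2.348, 2.087, 0.0]
contact_force: [-2.1, 1.2, 6.0]
grip_width: 0.003
```

```bash
python3 -m crank '[[0,0,0,0,0,0.03,1],[0,0,0,0,0,0.04,1],[0,0,0,0,0,0.04,1]]'
```

```text
t: 12.75
position: [0.5251, -0.1421, 0.1655]
tcp_rot: [2.348, 2.087, 0.0]
contact_force: [-2.3, 0.7, 7.5]
grip_width: 0.004
```

```bash
python3 -m crank '[[0,0,0,0,0,0.03,1],[0,0,0,0,0,0.04,1],[0,0,0,0,0,0.04,1]]'
```

```text
t: 13.0
position: [0.5251, -0.1421, 0.1653]
tcp_rot: [2.348, 2.086, 0.0]
contact_force: [-2.7, 1.1, 7.0]
grip_width: -0.002
```

```bash
python3 -m crank '[[0,0,0,0,0,0.03,1],[0,0,0,0,0,0.04,1],[0,0,0,0,0,0.04,1]]'
```

```text
t: 13.25
position: [0.5252, -0.1421, 0.165]
tcp_rot: [2.348, 2.086, 0.0]
contact_force: [-3.1, 0.4, 8.6]
grip_width: 0.0
```

```bash
python3 -m crank '[[0,0,0,0,0,0.03,1],[0,0,0,0,-0.01,0.04,1],[0,0,0,0,-0.01,0.04,1]]'
```

```text
t: 13.5
position: [0.5251, -0.1421, 0.1647]
tcp_rot: [2.347, 2.086, 0.001]
contact_force: [-2.9, 0.8, 9.2]
grip_width: -0.001
```

```bash
python3 -m crank '[[0,0,0,0,0,0.03,1],[0,0,0,0,-0.01,0.04,1],[0,0,0,0,-0.01,0.04,1]]'
```

```text
t: 13.75
position: [0.5251, -0.1421, 0.1645]
tcp_rot: [2.347, 2.086, 0.001]
contact_force: [-2.5, 1.5, 9.5]
grip_width: 0.003
```

```bash
python3 -m crank '[[0,0,0,0,0,0.02,1],[0,0,0,0,-0.01,0.04,1],[0,0,0,0,-0.01,0.04,1]]'
```

```text
t: 14.0
position: [0.5251, -0.1422, 0.1642]
tcp_rot: [2.347, 2.086, 0.001]
contact_force: [-2.7, 1.0, 9.1]
grip_width: 0.004
```

```bash
python3 -m crank '[[0,0,0,0,0,0.02,1],[0,0,0,0,-0.01,0.03,1],[0,0,0,0,-0.01,0.03,1]]'
```

```text
t: 14.25
position: [0.5251, -0.1421, 0.164]
tcp_rot: [2.347, 2.086, 0.001]
contact_force: [-2.1, 1.6, 9.6]
grip_width: -0.002
```

```bash
python3 -m crank '[[0,0,0,0,0,0,1]]';python3 -m crank '[[0,0,0,0,0,0,1]]'
```

```text
t: 14.33
position: [0.5251, -0.1422, 0.164]
tcp_rot: [2.347, 2.086, 0.001]
contact_force: [-2.8, 1.5, 9.9]
grip_width: -0.007
t: 14.42
position: [0.5251, -0.1421, 0.1639]
tcp_rot: [2.347, 2.086, 0.001]
contact_force: [-2.9, 1.5, 10.8]
grip_width: 0.003
```

```bash
python3 -m crank '[[0,0,0,0,0,0.02,1],[0,0,0,0,-0.01,0.03,1],[0,0,0,0,-0.01,0.03,1],[0,0,0,0,-0.01,0.03,1]]'
```

```text
t: 14.75
position: [0.5251, -0.1422, 0.1637]
tcp_rot: [2.347, 2.086, 0.001]
contact_force: [-2.0, 1.3, 10.4]
grip_width: -0.001
```

```bash
python3 -m crank '[[0,0,0,0,0,0.02,1],[0,0,0,0,-0.01,0.03,1],[0,0,0,0,-0.01,0.03,1],[0,0,0,0,-0.01,0.03,1]]'
```

```text
t: 15.08
position: [0.5251, -0.1421, 0.1635]
tcp_rot: [2.347, 2.086, 0.002]
contact_force: [-2.6, 1.6, 11.3]
grip_width: 0.001
```

```bash
python3 -m crank '[[0,0,0,0,0,0.02,1],[0,0,0,0,-0.01,0.03,1],[0,0,0,0,-0.01,0.03,1],[0,0,0,0,-0.01,0.03,1]]'
```

```text
t: 15.42
position: [0.5251, -0.1421, 0.1632]
tcp_rot: [2.347, 2.085, 0.002]
contact_force: [-2.2, 1.5, 10.7]
grip_width: -0.002
```

```bash
python3 -m crank '[[0,0,0,0,0,0,1]]';python3 -m crank '[[0,0,0,0,0,0,1]]'
```

```text
t: 15.5
position: [0.5251, -0.1421, 0.1632]
tcp_rot: [2.347, 2.085, 0.002]
contact_force: [-2.9, 2.0, 10.3]
grip_width: -0.001
t: 15.58
position: [0.5251, -0.1421, 0.1632]
tcp_rot: [2.347, 2.085, 0.002]
contact_force: [-2.2, 1.3, 10.1]
grip_width: 0.001
```

```bash
python3 -m crank '[[0,0,0,0,0,0.02,1],[0,0,0,0,0,0.03,1],[0,0,0,0,0,0.03,1]]'
```

```text
t: 15.83
position: [0.5251, -0.1421, 0.1629]
tcp_rot: [2.347, 2.085, 0.002]
contact_force: [-1.5, 2.5, 10.5]
grip_width: -0.003
```

```bash
python3 -m crank '[[0,0,0,0,0,0.02,1],[0,0,0,0,0,0.03,1],[0,0,0,0,0,0.03,1]]'
```

```text
t: 16.08
position: [0.5251, -0.1422, 0.1625]
tcp_rot: [2.347, 2.085, 0.002]
contact_force: [-1.8, 1.6, 9.9]
grip_width: 0.0
```

```bash
python3 -m crank '[[0,0,0,0,0,0.02,1],[0,0,0,0,0,0.04,1],[0,0,0,0,0,0.04,1]]'
```

```text
t: 16.33
position: [0.5251, -0.1421, 0.162]
tcp_rot: [2.347, 2.086, 0.002]
contact_force: [-1.2, 1.1, 9.6]
grip_width: 0.001
```

Past the peak, which was about 11 N. I carry through the snap and stop at about 157.5 mm.

```bash
python3 -m crank '[[0,0,0,0,0,0.05,1],[0,0,0,0,0,0.1,1],[0,0,0,0,0,0.15,1],[0,0,0,0,0,0.2,1],[0,0,0,0,0,0.25,1],[0,0,0,0,0,0.3,1],[0,0,0,0,0,0.34,1],[0,0,0,0,0,0.34,1]]'
python3 -m crank '[[0,0,0,0,0,0,1],[0,0,0,0,0,0,1]]'
```

```text
t: 17.0
position: [0.5241, -0.142, 0.1568]
tcp_rot: [-2.348, -2.086, 0.001]
contact_force: [0.4, 0.9, 0.2]
grip_width: -0.004
t: 17.17
position: [0.5243, -0.142, 0.1572]
tcp_rot: [-2.348, -2.087, 0.0]
contact_force: [0.2, -0.0, -0.4]
grip_width: -0.002
```

Force is zero, so it has clicked. I lift, verify, and work out the way to behind the tab.

```bash
python3 -m crank '[[0,0,0,0,0,-2,1],[0,0,0,0,0,-5,1],[0,0,0,0,0,-7,1],[0,0,0,0,0,-7,1],[0,0,0,0,0,-7,1],[0,0,0,0,0,-7,1]]'
python3 look.py w4; python3 to.py 36 0.5 226
```

```text
t: 17.67
position: [0.524, -0.1418, 0.2266]
tcp_rot: [-2.348, -2.086, 0.001]
contact_force: [-0.0, 0.6, -0.1]
grip_width: -0.003
R centre z 1025 155.6
tab 1473 [ -6.3 -15.5 170. ] [  6.8  15.3 187.1] lid 149.6
t 17.72 pos [ 0.5237 -0.1417  0.2261] case [ -60.3 -119.8  226.1] tilt/x-axis in case [0.001 1.    0.001] [-0.002  0.001 -1.   ] F [ 0.47  0.52 -0.88] w 0.0
shift cm [12.04  9.62 -0.  ]
```

Both are clicked (left 155.6, right 155.6), so the tab goes to the front. I move in behind it.

```bash
python3 -m crank '[[0,0,0,2.5,2,0,1],[0,0,0,5,4,0,1],[0,0,0,7.5,6,0,1],[0,0,0,10,8,0,1],[0,0,0,12,9.6,0,1],[0,0,0,12,9.6,0,1],[0,0,0,12,9.6,0,1],[0,0,0,12,9.6,0,1]]'
python3 to.py 36 0.5 166; python3 look.py w5
```

```text
t: 18.38
position: [0.6328, -0.0343, 0.2258]
tcp_rot: [-2.346, -2.086, 0.003]
contact_force: [-0.7, 0.2, 0.7]
grip_width: -0.003
t 18.38 pos [ 0.6328 -0.0343  0.2258] case [ 35.6  -0.4 225.8] tilt/x-axis in case [ 0.  1. -0.] [-0.003 -0.    -1.   ] F [-0.75  0.2   0.73] w -0.0
shift cm [0.1  0.06 5.98]
L centre z 1524 155.5
R centre z 1514 155.7
tab 1357 [ -5.2 -14.6 170.1] [  6.8  15.4 187.6] lid 149.7
```

View pics/w5.png

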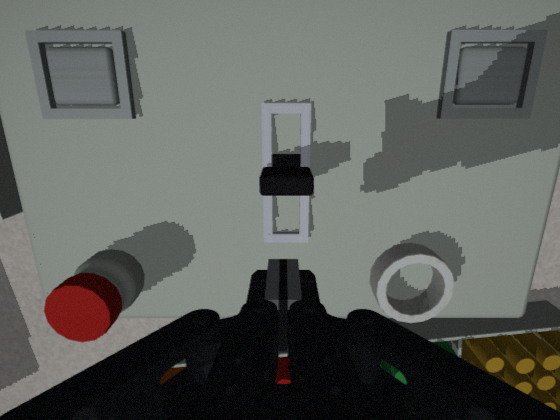

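The wrist view shows both buttons seated in their collars at px (85,80) and (490,75), and the fin at (286,180). The fingertip is behind the fin and clear of the pot (85,305) and the tape (415,285). I descend and push forward.

```bash
python3 -m crank '[[0,0,0,0.1,0.1,1.5,1],[0,0,0,0.1,0.1,3,1],[0,0,0,0.1,0.1,4.5,1],[0,0,0,0.1,0.1,5.6,1],[0,0,0,0.1,0.1,5.6,1],[0,0,0,0.1,0.1,5.6,1],[0,0,0,0.1,0.1,5.6,1]]'
python3 -m crank '[[0,0,0,0,-0.5,0,1],[0,0,0,0,-1,0,1],[0,0,0,0,-1.5,0,1],[0,0,0,0,-2,0,1],[0,0,0,0,-2.5,0,1],[0,0,0,0,-3,0,1],[0,0,0,0,-3.5,0,1],[0,0,0,0,-3.5,0,1]]'
python3 to.py -11 0.5 169
```

```text
t: 19.02
position: [0.6352, -0.0338, 0.1723]
tcp_rot: [2.348, 2.085, 0.001]
contact_force: [0.2, -0.3, -0.4]
grip_width: -0.001
t: 19.68
position: [0.5994, -0.029, 0.1718]
tcp_rot: [2.348, 2.087, -0.0]
contact_force: [0.9, 1.0, 0.4]
grip_width: 0.001
t 19.68 pos [ 0.5994 -0.029   0.1718] case [  1.8   0.9 171.8] tilt/x-axis in case [ 0.001  1.    -0.   ] [ 0. -0. -1.] F [0.86 0.97 0.39] w 0.0
shift cm [-0.04 -1.28  0.28]
```

```bash
python3 -m crank '[[0,0,0,0,-0.3,0,1],[0,0,0,0,-0.6,0,1],[0,0,0,0,-0.8,0,1],[0,0,0,0,-0.8,0,1]]'; python3 to.py -11 0.5 170;python3 look.py w6
python3 -m crank '[[0,0,0,0,-0.15,0,1],[0,0,0,0,-0.3,0,1],[0,0,0,0,-0.3,0,1]]';python3 to.py -11 0.5 170;python3 look.py w7
```

```text
t: 20.02
position: [0.592, -0.0282, 0.1716]
tcp_rot: [2.348, 2.087, 0.0]
contact_force: [2.5, -0.3, 1.7]
grip_width: -0.0
t 20.02 pos [ 0.592  -0.0282  0.1716] case [ -5.6   0.9 171.6] tilt/x-axis in case [ 0.001  1.    -0.   ] [ 0. -0. -1.] F [ 2.48 -0.31  1.71] w -0.0
shift cm [-0.04 -0.54  0.16]
L centre z 1782 155.5
R centre z 2109 155.6
tab 3279 [-29.3 -14.5 170. ] [-11.7  15.6 190. ] lid 149.6
t: 20.32
position: [0.5891, -0.0279, 0.1714]
tcp_rot: [2.348, 2.087, -0.0]
contact_force: [1.8, 0.6, 1.0]
grip_width: 0.0
t 20.32 pos [ 0.5891 -0.0279  0.1714] case [ -8.5   0.8 171.4] tilt/x-axis in case [ 0.001  1.    -0.   ] [ 0. -0. -1.] F [1.79 0.59 1.01] w 0.0
shift cm [-0.03 -0.25  0.14]
L centre z 1819 155.5
R centre z 2137 155.7
tab 3291 [-32.2 -14.6 170. ] [-14.7  15.5 190. ] lid 149.6
```

```bash
python3 -m crank '[[0,0,0,0,-0.1,0,1],[0,0,0,0,-0.2,0,1],[0,0,0,0,-0.25,0,1],[0,0,0,0,-0.25,0,1]]'; python3 to.py
python3 -m crank '[[0,0,0,0,0.5,0,1],[0,0,0,0,1.5,0,1],[0,0,0,0,2,0,1],[0,0,0,0,2,-2,1],[0,0,0,0,2,-5,1],[0,0,0,0,2,-8,1],[0,0,0,0,2,-9,1],[0,0,0,0,2,-9,1]]'
python3 to.py; python3 look.py w8; python3 - <<'E'
from h import *
p,d=imaging.snapshot("side");cv2.imwrite("pics/side1.png",p)
E
```

```text
t: 20.7
position: [0.5887, -0.0279, 0.1714]
tcp_rot: [2.346, 2.084, 0.005]
contact_force: [8.5, -0.2, -2.0]
grip_width: -0.001
t 20.7 pos [ 0.5887 -0.0279  0.1714] case [ -8.9   0.8 171.4] tilt/x-axis in case [0.001 1.    0.   ] [ 0.004  0.    -1.   ] F [ 8.51 -0.21 -2.  ] w -0.0
t: 21.37
position: [0.6077, -0.0301, 0.2643]
tcp_rot: [2.345, 2.084, 0.004]
contact_force: [-0.1, 0.6, 0.2]
grip_width: -0.0
t 21.37 pos [ 0.6077 -0.0301  0.2643] case [ 10.2   0.8 264.3] tilt/x-axis in case [ 0.001  1.    -0.001] [ 0.005 -0.001 -1.   ] F [-0.08  0.65  0.2 ] w -0.0
L centre z 988 155.5
R centre z 992 155.7
tab 937 [-32.  -14.7 171.8] [-20.1  15.2 187.7] lid 149.6
```

View pics/side1.png

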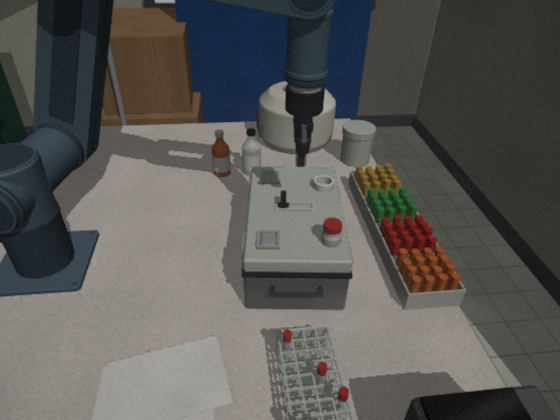

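The side view shows the tab at the front end of its track, px (283,200), both buttons down, and the tape, pot, bottles and rack where they were. The robot is clear.

```bash
python3 -c "
from plant import bot
print(bot.sign_off())"
```

```text
the job is handed in; nothing more can be done
None
```

I pressed both latch buttons until they clicked, then slid the status tab fully to the front (ready), and handed the job in after about 21.5 s on the robot's clock.

- **Left button:** it clicked with a peak force of about 7 N straight down, about 8 N counting sideways drag. The depth camera read its top at 155.5 mm afterwards, against 156 mm for clicked.
- **Right button:** it clicked with a peak of about 11 N straight down, about 12 N counting sideways drag. Its top then read 155.7 mm.
- **Tab:** the fin measured about 26 mm forward of the lid's middle, 2 mm short of the nominal 28 mm stop and inside the 6 mm tolerance. I put the 2 mm down to error in my case-pose estimate, because the push force rose to 8.5 N as it hit the stop.
- **Everything else:** the last side picture shows the tape, pot, bottles and rack where they started; I compared this by eye and did not measure it. The tool was about 80 mm above the tab and touching nothing.

No check failed.

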